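# Check the post socket of a display-stand base with a depth gauge

## Task

Take the yellow-knobbed depth gauge out of the grey rack and lower it, without dropping it, into the round socket of the dark wooden stand base until it bottoms out. Keep hold of it, resting on the bottom, for two seconds, then let go and leave it standing in that socket. Do not disturb the red-knobbed gauge.

Things in the scene. Friction and masses are not known exactly. Their poses are not given: they have to be found in the camera images.
- gauge_yellow: the depth gauge to use: an upright 20 mm aluminium rod with thin black rings and, on top, a yellow round knob 38 mm in diameter; 180 mm tall, about 160 g, rotationally symmetric (yaw means nothing). Origin: centre of the flat foot; z up the rod. The knob spans 150 to 180 mm above the origin: grasp it there. It stands loosely in the rack, its foot 10 mm above the table
- gauge_red: bystander: the same gauge with a red knob, in the other hole of the same fixed grey rack block (70 x 190 x 50 mm high; holes 28 mm wide, 40 mm deep, 100 mm apart). Origin as for the yellow one. The line between the two gauges runs along the rack: close the fingers across that line
- gauge_yellow_tip (a point): the centre of the yellow gauge's foot (same point as its body origin); the lowest 8 mm of the rod taper to a flat foot 14 mm wide
- base_dark: dark brown wooden stand base, a fixed block 90 x 90 x 80 mm high on the table. Origin: centre of its underside; z up. In the middle of its top is a round blind socket 35 mm wide and 60 mm deep with a solid flat bottom. Two bystander blocks of the same shape, one pale wood and one painted blue, stand nearby; the three change places
- base_dark_socket_floor (a point): the centre of the bottom of the dark base's socket, 20 mm above the table and 60 mm below the base's top; z up

How it is judged:
By the outcome, as a careful person would: the job done as asked, in the order asked, and still so for the second after the job is handed in, with the robot touching nothing.
It also fails if it takes over 43 s, if anything falls off the work surface, if the arm or the gripper's body presses on something with over 40 N, if the wrist force passes 120 N, or if a joint passes its speed limit or range.

## Robot

A 6-joint arm with a two-finger parallel gripper is mounted at the origin on the work surface. World frame = base frame: x ahead of the robot, y to its left, z up, the work surface at z = 0. Lengths are in mm, angles in rad, forces in N, time in s.
With the tool pointing down it reaches from about 200 to 875 mm from the base axis. Payload 3.4 kg.
Tool frame: the origin (TCP) lies between the finger pads; the fingertips stand tip_reach ahead of it and the grasp point (between the pads) lies 3 mm ahead of it (tip_reach is the distance from the TCP to the fingertips, in mm); y points along the fingers, x is the direction in which the jaws open and shut, and the axes are right-handed (so a half turn about y gives the same grasp; the last joint's range is limited). The gripper opens to 94 mm and grips with 3 to 60 N. Pads are 16 mm wide; open, the fingers measure 119 mm over their backs; the gripper's body (75 mm by 177 mm) begins 78 mm behind the grasp point.
Start: joints at [-1.342, 0.276, 1.505, -0, 1.361, -0.121], TCP at [197.059, -540.214, 227.493] pointing down, gripper open.
Joint ranges: [-2.89, 2.89], [-0.75, 2.08], [0.22, 2.7], [-1.18, 4.32], [0.11, 2.71], [-2.7, 2.7]. Speed limits (rad/s): [2.57, 2.57, 3.14, 3.14, 3.14, 3.14].

## Interface

Orientations are given as a rotation vector (axis times angle).
In Python, from station import * gives the robot as it stands.
- The arm moves only by the tool jog_arm, never from a script. Its arguments are lists of equal length, an entry for each row: "linear": the shift along the tool's x, y, z in mm, a list of three; "roll": the turn about the tool's y in rad; "gripper": the closure, from -1 (fully open) to 1 (shut). A call has 1 to 8 rows; each row is the pose to reach, as a shift and turn from the pose commanded when the call began, along the tool's axes at that moment; what a row does not reach only later rows make up. A row lasts 1/10 s, in which the tool goes at most 50 mm and 8.59 degrees, less where a joint would pass 70% of its speed; a pose out of reach is approached as far as the arm can. A call with a gripper value outside its range is refused whole. The fingers move at their own pace and stop on an object; "grip_force" is the grip in N (left out, the last holds). Time passes only in rows, so rows that repeat a pose let the fingers close. It gives the time, the measured TCP pose, the force and the opening at its end, in the units of the state.
- get_state(): the state, without advancing time (a new reading comes with each control period).
- capture(name): name is "scene" or "top"; returns a dict with "pixels" (480x640x3 uint8, red, green, blue), "range_z" (480x640 float32, mm along the optical axis (not along the pixel's ray), 0 where there is no reading), "fx", "fy", "cx", "cy" (pixels), "distortion" ([k1, k2, p1, p2, k3] as OpenCV has them; the pictures are not rectified), "origin" and "attitude" of the camera in the world. Camera axes: x right, y up, looking along -z (the intrinsics and any distortion apply to the point x, -y, -z); pixel columns grow to the right and rows downward; lengths in mm; the calibration is good to about 2 mm. A picture is of the moment at which its call begins.
- finish_job(): hands the job in, once; it reports no verdict.
The state is a dict: "t": time; "qpos": joint angles; "qvel": joint speeds; "tau": joint torques, N m; "eef_pos": TCP position; "orientation": TCP orientation; "ft_force": force on the tool from outside, world axes, zero at the start; "torque": the same for the moment, N m; "gripper_width": finger opening in mm.
Only numpy, scipy, OpenCV 4.12 (cv2) and the standard library are available. Lean on these libraries where they do the work, as an engineer would, in place of code of your own. Each camera call takes 0.05 s, during which the arm holds its last target.

## Working session

There is one attempt and no reset: what is moved stays moved. The work goes in short steps, Python scripts to look and compute and a tool call to move; the robot and the scene stay as the last step left them, time stands still between calls to the robot, and variables do not carry over. Pictures are saved under pics/ and viewed, and the job is handed in when it is done.

Besides the shell and the picture viewer there is one more tool, called in YAML: its name, and indented under it one key for each argument. jog_arm: Moves the arm, as the interface text tells. Its arguments: {"type":"object","properties":{"linear":{"type":"array","items":{"type":"array","items":{"type":"number"}}},"roll":{"type":"array","items":{"type":"number"}},"gripper":{"type":"array","items":{"type":"number"}},"grip_force":{"type":"number"}},"required":["linear","roll","gripper"]}

```bash
ls; mkdir -p pics
python3 - <<'E'
from station import *
import cv2,numpy as np,pickle
s=get_state(); print(s)
for n in("scene","top"):
    c=capture(n); pickle.dump(c,open(n+".pkl","wb"))
    cv2.imwrite(f"pics/{n}0.png",c["pixels"][:,:,::-1])
    print(n,{k:v for k,v in c.items() if k not in("pixels","range_z")})
E
```

```text
pics
{'t': 0.0, 'qpos': array([-1.34201262e+00,  2.76557341e-01,  1.50608000e+00, -3.66604573e-05,
        1.36069146e+00, -1.21007258e-01]), 'qvel': array([ 6.15104943e-05,  7.90261002e-04, -1.26127856e-04,  3.95953247e-04,
        2.46407694e-04, -4.02065601e-04]), 'tau': array([ 1.17114655e-04, -4.04589736e+01, -2.37234253e+01,  6.98768534e-02,
        3.44468944e-02, -1.33312697e-04]), 'eef_pos': array([ 196.91525855, -539.68766832,  226.64735356]), 'orientation': array([-1.35345931,  0.94870637, -0.94653116]), 'ft_force': array([-0.58340627, -0.07408603, -0.08070495]), 'torque': array([-0.00245367, -0.01538095,  0.00040547]), 'gripper_width': 94.11208626532498}
scene {'fx': 599.3441372253963, 'fy': 599.3441372253963, 'cx': 325.3774951534892, 'cy': 235.06848297438881, 'distortion': array([-0.09299238,  0.        ,  0.        ,  0.        ,  0.        ]), 'origin': array([1214.91013267,  124.1419447 ,  846.09547045]), 'attitude': array([0.50540582, 0.66427203, 1.76725773])}
top {'fx': 454.20568060212963, 'fy': 454.20568060212963, 'cx': 316.2824605961413, 'cy': 235.20495003806505, 'distortion': array([-0.02275104,  0.        ,  0.        ,  0.        ,  0.        ]), 'origin': array([370.1756602 , -74.67716828, 908.3880143 ]), 'attitude': array([ 0.17551991, -0.13303739, -1.57688922])}
```

View pics/scene0.png

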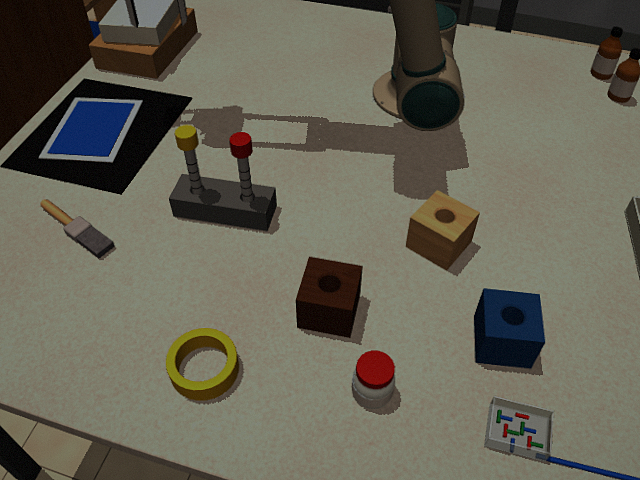

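View pics/top0.png

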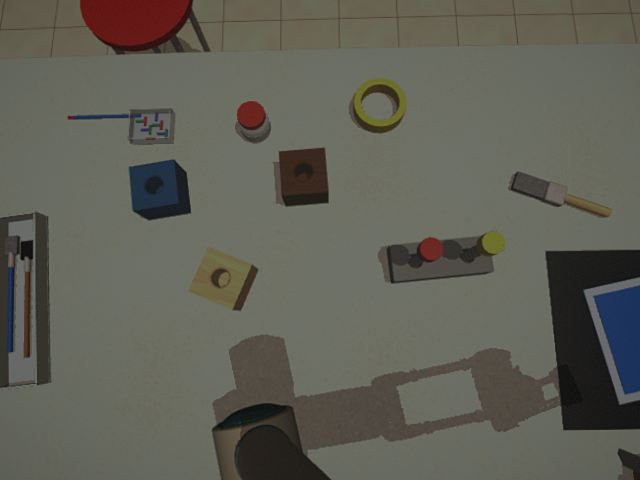

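```bash
cat > h.py <<'E'
import numpy as np,cv2
from scipy.spatial.transform import Rotation as R
def cloud(c):
    h,w=c["range_z"].shape
    u,v=np.meshgrid(np.arange(w),np.arange(h))
    K=np.array([[c["fx"],0,c["cx"]],[0,c["fy"],c["cy"]],[0,0,1.]])
    p=cv2.undistortPoints(np.stack([u,v],-1).reshape(-1,1,2).astype(float),K,c["distortion"]).reshape(h,w,2)
    z=c["range_z"].astype(float)
    P=np.stack([p[...,0]*z,-p[...,1]*z,-z],-1)
    W=P@R.from_rotvec(c["attitude"]).as_matrix().T+c["origin"]
    W[z==0]=np.nan
    return W
E
python3 - <<'E'
from h import *; import pickle
print(R.from_rotvec([-1.35345931,  0.94870637, -0.94653116]).as_matrix().round(3))
for n in("scene","top"):
    c=pickle.load(open(n+".pkl","rb")); W=cloud(c)
    hsv=cv2.cvtColor(c["pixels"],cv2.COLOR_RGB2HSV)
    print(n, np.nanpercentile(W[...,2],[5,30,50]))
    for nm,lo,hi in(("yel",(20,120,80),(35,255,255)),("red",(0,150,80),(8,255,255))):
        m=cv2.inRange(hsv,lo,hi)
        k,l,st,ce=cv2.connectedComponentsWithStats(m)
        for i in range(1,k):
            if st[i,4]>60:
                p=W[(l==i)]; p=p[~np.isnan(p[:,0])]
                print(nm,st[i],ce[i].round(),np.median(p,0).round(1),p.min(0).round(1),p.max(0).round(1))
E
```

```text
[[ 0.343 -0.     0.939]
 [-0.939  0.002  0.343]
 [-0.002 -1.     0.   ]]
scene [-2.66666774e+02 -1.35661227e+00 -1.82561488e-01]
yel [175 125  21  14 233] [185. 131.] [ 497.1 -337.5  189.9] [ 267.9 -493.    -4. ] [ 514.8 -319.2  194. ]
yel [435 190  26  13  72] [446. 196.] [409.7 119.1  79.3] [314.2 100.   -1.4] [419.6 147.9  82.2]
yel [413 199  52  41 689] [437. 221.] [477.7 110.4  79. ] [354.1  66.   -4.3] [510.3 163.6  84.1]
yel [ 42 200  29  23 107] [ 55. 211.] [ 602.5 -597.6   18.5] [ 583.4 -640.1   15.6] [ 620.6 -555.4   22. ]
yel [459 208  19  10  70] [469. 213.] [439.9 168.4  79.3] [425.6 149.   75. ] [447.6 181.2  83.4]
yel [ 166  328   71   63 1618] [201. 359.] [ 825.9 -184.2   35.4] [ 747.  -255.7   -3.5] [ 877.2 -131.5   41. ]
red [229 132  22  14 226] [240. 139.] [ 488.4 -239.   189.5] [ 255.  -335.    -0.4] [ 504.9 -220.7  193.8]
red [356 351  39  34 987] [375. 367.] [783.6  77.   74.3] [717.8  45.4  -2.6] [810.7 103.9  78.8]
top [-7.47012333e+02 -1.53186737e+00 -3.07104253e-01]
yel [354  79  52  48 877] [380. 102.] [ 822.4 -186.5   36.2] [ 769.4 -239.    -2.3] [ 877.4 -132.7   41.4]
yel [482 231  23  23 404] [493. 242.] [ 497.9 -338.4  189.5] [ 480.1 -356.8  185.7] [ 516.5 -320.2  192.9]
red [  80    0  109   46 3830] [132.  19.] [1274.6  502.  -268.6] [1183.2  333.5 -278. ] [1345.9  669.7 -259.9]
red [237 101  28  26 546] [250. 114.] [784.   76.4  75.2] [757.5  48.8  70.7] [811.5 103.2  79.8]
red [420 238  23  22 399] [431. 248.] [ 488.6 -238.9  189.2] [ 471.8 -256.9  185.8] [ 506.6 -221.2  192.6]
```

The scene view shows the yellow gauge at (187,137), red at (241,145) and the dark base at (330,290). In the top view they are at (493,242), (431,249) and (303,177). Next I measure the base and socket, and refine the knob centre.

```bash
cat > meas.py <<'E'
from h import *; import pickle,sys
def meas(c,W,n):
    hsv=cv2.cvtColor(c["pixels"],cv2.COLOR_RGB2HSV)
    Z=W[...,2]
    # knobs: points at top z
    for nm,x,y in(("yel",498,-338.4),("red",488.5,-239)):
        m=(np.hypot(W[...,0]-x,W[...,1]-y)<30)&(Z>182)
        p=W[m]; (cx,cy),r=cv2.minEnclosingCircle(p[:,:2].astype(np.float32))
        print(n,nm,"encl",round(cx,1),round(cy,1),round(r,1),"bbox mid",((p[:,:2].min(0)+p[:,:2].max(0))/2).round(1),"mean",p.mean(0).round(1),len(p))
    g=(np.hypot(W[...,0]-665,W[...,1]-0)<130)&(Z>70)&(Z<90)
    k,l,st,ce=cv2.connectedComponentsWithStats(g.astype(np.uint8))
    for i in range(1,k):
        if st[i,4]<300: continue
        m=l==i; p=W[m]
        rgb=c["pixels"][m].mean(0).round()
        rc=cv2.minAreaRect(p[:,:2].astype(np.float32))
        # hole: pixels inside contour hull not in mask
        hull=cv2.convexHull(np.argwhere(m)[:,::-1].astype(np.int32))
        f=np.zeros(m.shape,np.uint8); cv2.fillConvexPoly(f,hull,1)
        f=cv2.erode(f,np.ones((9,9)))
        hole=(f>0)&~m
        out={}
        if hole.sum()>20:
            # intersect hole pixel rays with z=80
            o=c["origin"]
            d=W[hole]-o; d=d[~np.isnan(d[:,0])]
            q=o+d*((80-o[2])/d[:,2])[:,None]
            (hx,hy),hr=cv2.minEnclosingCircle(q[:,:2].astype(np.float32))
            out=("hole",round(hx,1),round(hy,1),round(hr,1),q.mean(0).round(1),"Zmin",np.nanmin(W[hole][:,2]).round(1))
        print(n,"base",st[i],rgb,np.round(rc[0],1),np.round(rc[1],1),round(rc[2],1),p.mean(0).round(1),out)
if __name__=="__main__":
    for n in("scene","top"):
        c=pickle.load(open(n+".pkl","rb")); meas(c,cloud(c),n)
E
python3 meas.py
```

```text
scene yel encl 495.2 -336.8 20.8 bbox mid [ 495.7 -337.8] mean [ 499.2 -335.6  188.9] 294
scene red encl 487.9 -238.4 20.4 bbox mid [ 488.3 -238.5] mean [ 490.5 -237.6  188.6] 307
scene base [ 296  257   67   57 2466] [42. 19. 10.] [658.6 -27.9] [93.7 90.4] 3.7 [662.1 -27.   78.6] ('hole', 663.3, -26.5, 16.8, array([663.5, -26.3,  80. ]), 'Zmin', np.float64(27.8))
top yel encl 497.6 -338.0 19.2 bbox mid [ 497.7 -338.1] mean [ 497.  -337.   189.1] 458
top red encl 488.6 -239.3 18.8 bbox mid [ 488.5 -239.4] mean [ 488.2 -238.9  189. ] 444
top base [ 279  148   50   50 1944] [57. 40. 31.] [660.4 -28.9] [91.6 90. ] 4.1 [658.9 -29.   79.5] ('hole', 657.7, -29.4, 16.8, array([657.8, -29.4,  80. ]), 'Zmin', np.float64(16.8))
```

jog_arm:
  linear:
    - [0,-30,0]
    - [-14,-30,58]
    - [-29,-30,117]
    - [-43,-30,176]
    - [-58,-30,234]
    - [-72,-30,292]
    - [-87,-30,352]
    - [-87,-30,352]
  roll: [-0.14,-0.28,-0.42,-0.56,-0.7,-0.84,-0.98,-1.12]
  gripper: [-1,-1,-1,-1,-1,-1,-1,-1]

```text
t: 0.9
eef_pos: [488.8, -343.3, 257.1]
orientation: [-1.569, 0.075, -0.074]
ft_force: [0.9, -0.8, 0.5]
gripper_width: 93.9
```

```bash
cat > st.py <<'E'
from h import *; from station import *
s=get_state(); M=R.from_rotvec(s["orientation"]).as_matrix()
print(s["t"],s["eef_pos"].round(1),"x",M[:,0].round(3),"z",M[:,2].round(3),"yawx",np.degrees(np.arctan2(M[1,0],M[0,0])).round(1),s["ft_force"].round(2),s["gripper_width"].round(1),s["qpos"].round(2))
def to(x,y,z): print("to",(M.T@(np.array([x,y,z])-s["eef_pos"])).round(1))
to(497.7,-338.1,178)
E
python3 st.py
```

```text
Traceback (most recent call last):
  File "st.py", line 3, in <module>
    print(s["t"],s["eef_pos"].round(1),"x",M[:,0].round(3),"z",M[:,2].round(3),"yawx",np.degrees(np.arctan2(M[1,0],M[0,0])).round(1),s["ft_force"].round(2),s["gripper_width"].round(1),s["qpos"].round(2))
                                                                                                                                                            ^^^^^^^^^^^^^^^^^^^^^^^^
AttributeError: 'float' object has no attribute 'round'
```

jog_arm:
  linear:
    - [0,0,0]
    - [0,0,0]
    - [0,0,0]
  roll: [-0.1,-0.19,-0.19]
  gripper: [-1,-1,-1]

```text
t: 1.2
eef_pos: [487.8, -344.2, 256.8]
orientation: [-1.569, -0.07, 0.072]
ft_force: [0.0, 1.2, -0.2]
gripper_width: 94.2
```

```bash
sed -i 's/s\["gripper_width"\].round(1)/round(s["gripper_width"],1)/' st.py; python3 st.py
python3 - <<'E'
from station import *; import cv2,pickle
from h import *; from meas import meas
for n in("scene","top"):
    c=capture(n); pickle.dump(c,open(n+"1.pkl","wb")); cv2.imwrite(f"pics/{n}1.png",c["pixels"][:,:,::-1])
E
```

```text
1.2 [ 487.8 -344.2  256.8] x [ 0.996  0.09  -0.001] z [-0.09   0.996  0.001] yawx 5.2 [ 0.03  1.2  -0.25] 94.2 [-0.73  0.3   1.4  -0.    1.44 -0.82]
to [10.5 78.8  5.1]
```

View pics/scene1.png

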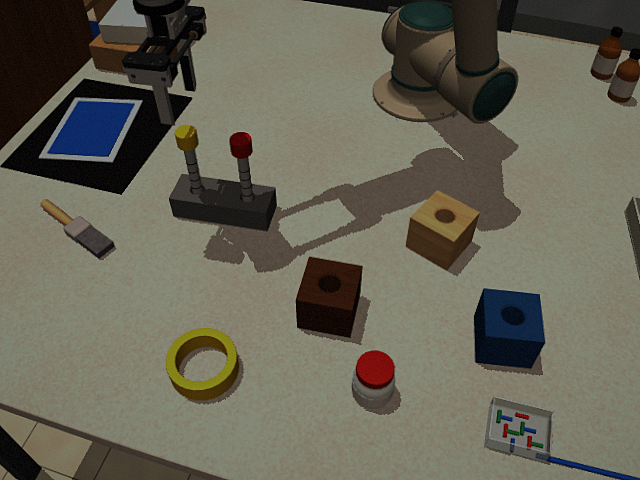

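jog_arm:
  linear:
    - [10.5,0,5]
    - [10.5,0,5]
    - [10.5,20,5]
    - [10.5,20,5]
  roll: [0,0,0,0]
  gripper: [-1,-1,-1,-1]

```text
t: 1.7
eef_pos: [496.4, -338.1, 235.3]
orientation: [-1.567, -0.067, 0.072]
ft_force: [-0.7, 0.5, -0.4]
gripper_width: 94.0
```

```bash
python3 st.py
python3 - <<'E'
from station import *; import cv2,pickle
from h import *
c=capture("scene"); W=cloud(c); cv2.imwrite("pics/scene2.png",cv2.resize(c["pixels"][40:240,80:340,::-1],None,fx=3,fy=3))
m=(np.abs(W[...,0]-498)<90)&(np.abs(W[...,1]+338)<40)&(W[...,2]>196)&(W[...,2]<300)
for z in range(200,300,10):
    p=W[m&(abs(W[...,2]-z)<5)]
    if len(p): print(z,len(p),np.percentile(p[:,0],[2,50,98]).round(),np.percentile(p[:,1],[2,50,98]).round())
E
```

```text
1.7 [ 496.4 -338.1  235.3] x [ 0.996  0.088 -0.003] z [-0.088  0.996  0.003] yawx 5.1 [-0.66  0.52 -0.39] 94.0 [-0.71  0.31  1.43 -0.    1.4  -0.8 ]
to [ 1.4 57.3 -0.3]
210 11 [445. 447. 450.] [-351. -338. -333.]
220 86 [441. 449. 554.] [-351. -335. -324.]
230 126 [439. 545. 557.] [-350. -335. -323.]
240 127 [439. 451. 557.] [-351. -335. -323.]
250 133 [438. 544. 557.] [-350. -334. -323.]
260 126 [438. 544. 557.] [-349. -335. -323.]
270 122 [439. 550. 556.] [-348. -334. -323.]
280 114 [442. 553. 556.] [-344. -333. -322.]
290 103 [438. 552. 557.] [-352. -333. -323.]
```

View pics/scene2.png

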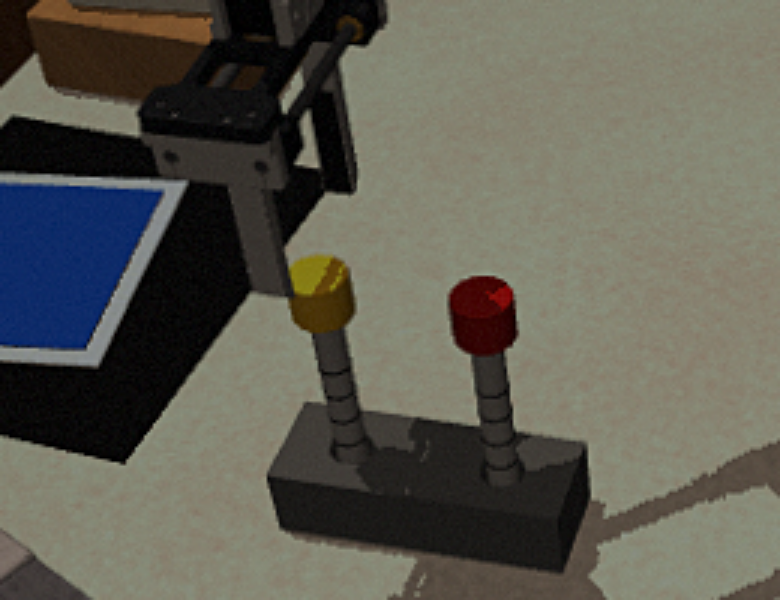

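Fingers straddle the yellow knob (crop (320,295)), centred near (497.5, -337), with tips about 18 mm below the TCP. The red knob at (483,315) is clear. Descending to grasp.

jog_arm:
  linear:
    - [1,20,0]
    - [1,40,0]
    - [1,56,0]
    - [1,56,0]
    - [1,56,0]
    - [1,56,0]
  roll: [0,0,0,0,0,0]
  gripper: [-1,-1,-1,-1,-1,-1]

```text
t: 2.35
eef_pos: [499.2, -339.5, 183.0]
orientation: [-1.571, -0.071, 0.068]
ft_force: [-0.1, -0.6, 0.1]
gripper_width: 93.8
```

jog_arm:
  linear:
    - [0,0,0]
    - [0,0,0]
    - [0,0,0]
    - [0,0,0]
    - [0,0,0]
    - [0,0,0]
    - [0,0,0]
    - [0,0,0]
  roll: [0,0,0,0,0,0,0,0]
  gripper: [0.0,0.2,0.4,0.6,0.8,1,1,1]
  grip_force: 25

```text
t: 3.15
eef_pos: [498.4, -338.9, 181.4]
orientation: [-1.57, -0.07, 0.07]
ft_force: [-0.4, -0.6, 0.4]
gripper_width: 37.4
```

```bash
python3 st.py
```

```text
3.15 [ 498.4 -338.9  181.4] x [ 0.996  0.089 -0.   ] z [-0.089  0.996  0.   ] yawx 5.1 [-0.43 -0.56  0.39] 37.4 [-0.71  0.35  1.52 -0.    1.28 -0.8 ]
to [-0.6  3.4  0.8]
```

jog_arm:
  linear:
    - [0,-4,0]
    - [0,-12,0]
    - [0,-24,0]
    - [0,-40,0]
    - [0,-60,0]
    - [0,-80,0]
    - [0,-100,0]
    - [0,-105,0]
  roll: [0,0,0,0,0,0,0,0]
  gripper: [1,1,1,1,1,1,1,1]
  grip_force: 35

```text
t: 3.95
eef_pos: [499.5, -339.7, 290.1]
orientation: [-1.574, -0.073, 0.067]
ft_force: [-0.1, -0.1, -1.5]
gripper_width: 37.6
```

jog_arm:
  linear:
    - [0,0,0]
    - [0,0,0]
    - [0,0,0]
  roll: [0,0,0]
  gripper: [1,1,1]

```text
t: 4.25
eef_pos: [498.0, -338.5, 285.2]
orientation: [-1.568, -0.069, 0.071]
ft_force: [0.7, 0.2, -1.8]
gripper_width: 37.4
```

```bash
python3 st.py
python3 - <<'E'
from station import *; import cv2,pickle
from h import *
c=capture("scene"); W=cloud(c); cv2.imwrite("pics/scene3.png",cv2.resize(c["pixels"][40:240,80:340,::-1],None,fx=3,fy=3))
pickle.dump(c,open("scene3.pkl","wb"))
m=(np.hypot(W[...,0]-498,W[...,1]+338)<40)
for z in range(105,300,10):
    p=W[m&(abs(W[...,2]-z)<5)]
    if len(p): print(z,len(p),np.percentile(p[:,0],[2,50,98]).round(),np.percentile(p[:,1],[2,50,98]).round())
E
```

```text
4.25 [ 498.  -338.5  285.2] x [ 0.996  0.089 -0.002] z [-0.089  0.996  0.002] yawx 5.1 [ 0.72  0.2  -1.84] 37.4 [-0.71  0.29  1.34 -0.    1.51 -0.8 ]
to [-1.000e-01  1.072e+02  2.000e-01]
115 17 [494. 501. 503.] [-339. -334. -328.]
125 44 [491. 502. 506.] [-344. -332. -327.]
135 47 [490. 503. 507.] [-344. -333. -327.]
145 49 [490. 502. 506.] [-345. -332. -326.]
155 50 [491. 502. 506.] [-345. -332. -327.]
165 51 [491. 503. 507.] [-345. -332. -327.]
175 54 [493. 503. 508.] [-344. -332. -327.]
185 54 [493. 503. 507.] [-344. -333. -327.]
195 57 [489. 503. 508.] [-345. -333. -327.]
205 50 [493. 503. 508.] [-345. -333. -328.]
215 59 [492. 504. 508.] [-345. -333. -327.]
225 61 [492. 505. 508.] [-346. -334. -327.]
235 58 [495. 505. 508.] [-344. -333. -328.]
245 57 [493. 504. 508.] [-344. -333. -328.]
255 36 [496. 504. 508.] [-341. -331. -328.]
265 51 [485. 509. 524.] [-340. -325. -320.]
275 126 [469. 512. 529.] [-343. -327. -319.]
285 149 [469. 513. 529.] [-343. -326. -319.]
295 272 [471. 496. 529.] [-347. -331. -320.]
```

View pics/scene3.png

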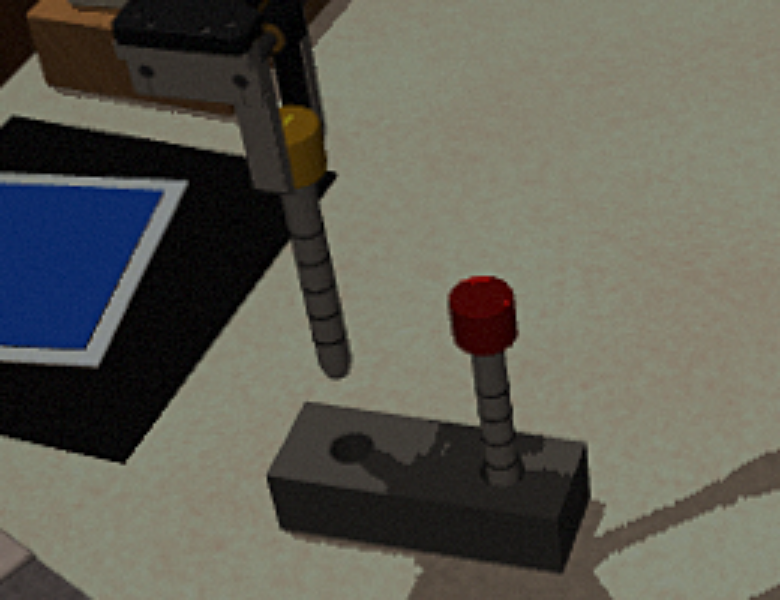

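Held at 37.4 mm opening, rod vertical to within about 2 mm, foot at about z = 114. The red gauge (crop (483,315)) is untouched. Moving out in +x first, then to the socket.

jog_arm:
  linear:
    - [5,0,1]
    - [15,0,4]
    - [30,0,9]
    - [48,0,14]
    - [66,0,20]
    - [83,0,26]
    - [98,0,36]
    - [110,0,52]
  roll: [0,0,0,0,0,0,0,0]
  gripper: [1,1,1,1,1,1,1,1]

```text
t: 5.1
eef_pos: [605.2, -276.6, 285.9]
orientation: [-1.57, -0.07, 0.07]
ft_force: [-0.2, 0.2, -1.3]
gripper_width: 37.5
```

jog_arm:
  linear:
    - [8,0,20]
    - [16,0,45]
    - [25,0,73]
    - [34,0,102]
    - [43,0,131]
    - [52,0,160]
    - [60,0,188]
    - [67,0,210]
  roll: [0,0,0,0,0,0,0,0]
  gripper: [1,1,1,1,1,1,1,1]

```text
t: 5.9
eef_pos: [652.0, -59.2, 286.5]
orientation: [-1.569, -0.071, 0.071]
ft_force: [-0.1, -0.1, -1.4]
gripper_width: 37.6
```

jog_arm:
  linear:
    - [4,0,12]
    - [6,0,20]
    - [7,0,24]
    - [7,0,25]
    - [7,0,25]
    - [7,0,25]
  roll: [0,0,0,0,0,0]
  gripper: [1,1,1,1,1,1]

```text
t: 6.5
eef_pos: [656.1, -37.6, 286.5]
orientation: [-1.57, -0.069, 0.069]
ft_force: [0.0, 0.7, -1.2]
gripper_width: 37.5
```

```bash
sed -i 's/^to(.*/to(661,-29,285)/' st.py; python3 st.py
```

```text
6.5 [656.1 -37.6 286.5] x [ 0.996  0.088 -0.   ] z [-0.088  0.996 -0.   ] yawx 5.0 [ 0.02  0.71 -1.16] 37.5 [-0.16  0.38  1.21 -0.    1.56 -0.25]
to [5.6 1.5 8.2]
```

jog_arm:
  linear:
    - [3,0,4]
    - [5.5,0,8]
    - [5.5,0,8]
    - [5.5,0,8]
  roll: [0,0,0,0]
  gripper: [1,1,1,1]

```text
t: 6.9
eef_pos: [661.1, -28.1, 286.4]
orientation: [-1.57, -0.07, 0.07]
ft_force: [-0.1, 0.4, -1.4]
gripper_width: 37.5
```

```bash
python3 st.py
python3 - <<'E'
from station import *; import cv2,pickle
from h import *
for n in("scene","top"):
    c=capture(n); W=cloud(c); pickle.dump(c,open(n+"4.pkl","wb"))
    u0,v0=(250,150) if n=="scene" else (220,80)
    cv2.imwrite(f"pics/{n}4.png",cv2.resize(c["pixels"][v0:v0+200,u0:u0+200,::-1],None,fx=3,fy=3))
    m=(np.hypot(W[...,0]-661,W[...,1]+29)<40)
    for z in range(105,295,15):
        p=W[m&(abs(W[...,2]-z)<7)]
        if len(p)>5: print(n,z,len(p),np.percentile(p[:,0],[2,50,98]).round(1),np.percentile(p[:,1],[2,50,98]).round(1))
E
```

```text
6.9 [661.1 -28.1 286.4] x [ 0.996  0.089 -0.   ] z [-0.089  0.996 -0.   ] yawx 5.1 [-0.14  0.4  -1.4 ] 37.5 [-0.15  0.39  1.2  -0.    1.56 -0.24]
to [-0.1  1.4 -0.9]
scene 120 41 [659.7 666.7 668.9] [-35.3 -25.1 -17.7]
scene 135 72 [660.3 666.9 670.1] [-35.5 -24.9 -17.6]
scene 150 78 [659.8 667.4 670.2] [-35.5 -25.  -17.7]
scene 165 85 [658.2 667.6 671. ] [-35.5 -24.7 -17.3]
scene 180 84 [658.3 667.6 670.5] [-35.6 -24.4 -17.3]
scene 195 90 [659.8 667.6 670.9] [-35.4 -25.1 -17.4]
scene 210 92 [660.4 667.8 670.9] [-36.1 -25.2 -17.6]
scene 225 94 [661.  668.2 671. ] [-35.8 -24.8 -17.2]
scene 240 92 [660.7 668.2 671. ] [-36.4 -25.1 -17.6]
scene 255 13 [663.6 669.1 670.5] [-29.7 -21.4 -18. ]
scene 270 104 [658.1 673.8 691.9] [-42.9 -15.4  -8.5]
scene 285 191 [665.2 689.7 693.1] [-42.1 -19.1  -8.8]
top 135 17 [650.9 652.8 656.3] [-37.3 -33.2 -28.2]
top 150 18 [651.2 653.9 661. ] [-38.2 -35.2 -29.3]
top 165 14 [651.6 653.5 657.3] [-37.  -34.2 -31.4]
```

View pics/scene4.png

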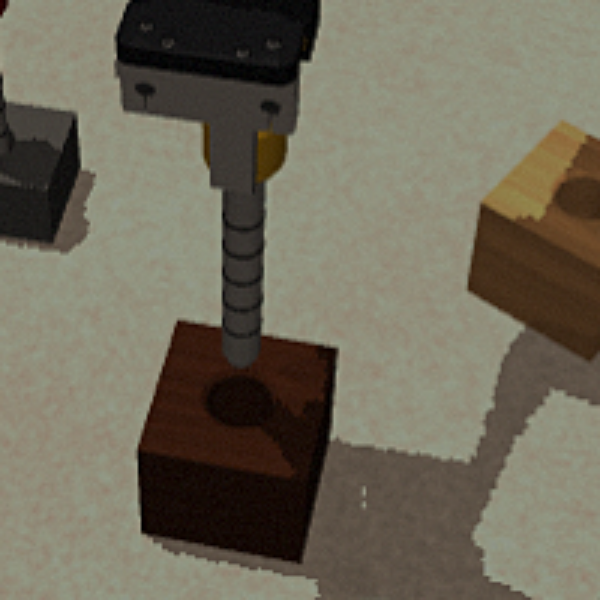

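View pics/top4.png

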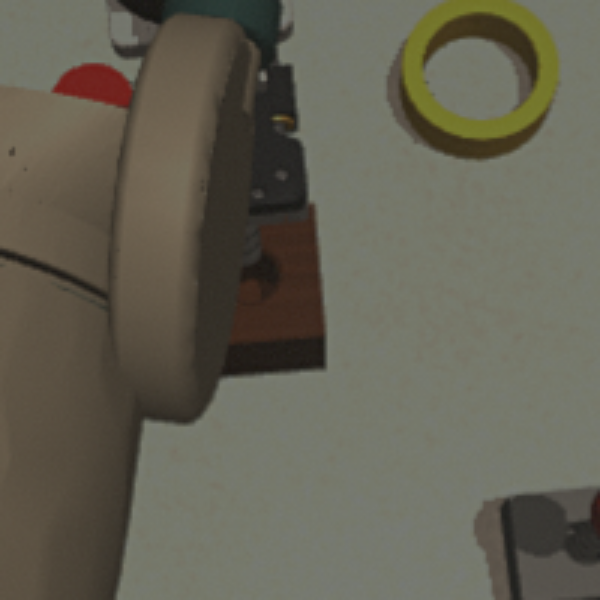

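```bash
python3 - <<'E'
import pickle
from h import *
c=pickle.load(open("scene4.pkl","rb")); c0=pickle.load(open("scene.pkl","rb"));ct=pickle.load(open("top.pkl","rb"))
def proj(c,P):
    Rm=R.from_rotvec(c["attitude"]).as_matrix(); q=(np.atleast_2d(P)-c["origin"])@Rm; q=q*[1,-1,-1]
    K=np.array([[c["fx"],0,c["cx"]],[0,c["fy"],c["cy"]],[0,0,1.]])
    return cv2.projectPoints(q,np.zeros(3),np.zeros(3),K,c["distortion"])[0].reshape(-1,2)
a=np.linspace(0,2*np.pi,60)
for n,cc,(u0,v0) in(("scene",c0,(280,240)),("top",ct,(260,130))):
    im=cv2.resize(cc["pixels"][v0:v0+80,u0:u0+80,::-1],None,fx=7,fy=7,interpolation=cv2.INTER_CUBIC)
    im=np.clip(im.astype(float)*2.2,0,255).astype(np.uint8)
    for (x,y),col in(((660.3,-28.6),(0,255,0)),((659.5,-26.5),(0,255,255))):
        p=proj(cc,np.c_[x+17.5*np.cos(a),y+17.5*np.sin(a),0*a+80])
        p=((p-[u0,v0]+.5)*7).round().astype(np.int32)
        cv2.polylines(im,[p],True,col,1)
    cv2.imwrite(f"pics/ov_{n}.png",im)
E
python3 -c "
import cv2,numpy as np
cv2.imwrite('pics/ov.png',cv2.resize(np.hstack([cv2.imread('pics/ov_scene.png'),cv2.imread('pics/ov_top.png')]),(800,400)))"
```

```text
(no output)
```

View pics/ov.png

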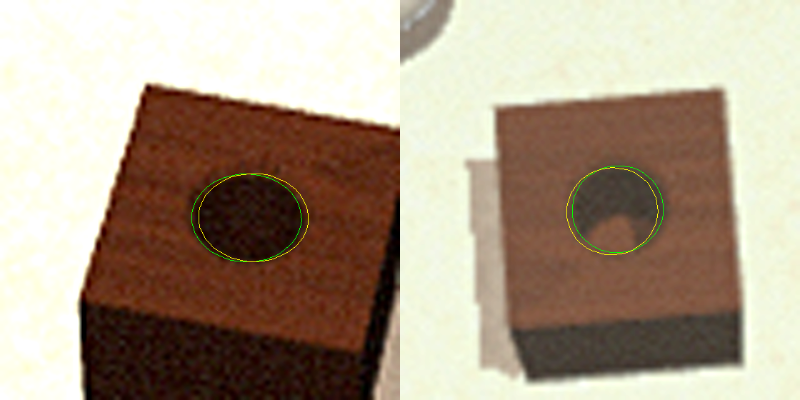

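Overlay: predicted 35 mm circles sit on the socket in both views (ellipse at left (250,217), right (615,210)). The rod axis is within about 2 mm of the socket centre, with 7.5 mm clearance. Lowering.

jog_arm:
  linear:
    - [0,4,0]
    - [0,12,0]
    - [0,22,0]
    - [0,32,0]
    - [0,42,0]
    - [0,50,0]
    - [0,55,0]
    - [0,55,0]
  roll: [0,0,0,0,0,0,0,0]
  gripper: [1,1,1,1,1,1,1,1]

```text
t: 7.8
eef_pos: [660.6, -28.1, 230.4]
orientation: [-1.569, -0.069, 0.071]
ft_force: [0.2, 0.0, -1.1]
gripper_width: 37.4
```

jog_arm:
  linear:
    - [0,5,0]
    - [0,11,0]
    - [0,17,0]
    - [0,23,0]
    - [0,28,0]
    - [0,31,0]
    - [0,33,0]
    - [0,33,0]
  roll: [0,0,0,0,0,0,0,0]
  gripper: [1,1,1,1,1,1,1,1]

```text
t: 8.6
eef_pos: [660.9, -28.2, 198.2]
orientation: [-1.57, -0.07, 0.07]
ft_force: [-0.1, -0.7, -1.3]
gripper_width: 37.4
```

jog_arm:
  linear:
    - [0,0,0]
    - [0,0,0]
  roll: [0,0]
  gripper: [1,1]

```text
t: 8.8
eef_pos: [661.2, -28.2, 198.8]
orientation: [-1.57, -0.07, 0.069]
ft_force: [0.5, -0.2, -2.1]
gripper_width: 37.5
```

```bash
python3 st.py
python3 - <<'E'
from station import *; import cv2
c=capture("scene")
cv2.imwrite(f"pics/scene5.png",cv2.resize(c["pixels"][150:350,250:450,::-1],None,fx=3,fy=3))
E
```

```text
8.8 [661.2 -28.2 198.8] x [0.996 0.089 0.001] z [-0.089  0.996 -0.   ] yawx 5.1 [ 0.51 -0.22 -2.06] 37.5 [-0.15  0.42  1.35 -0.    1.37 -0.24]
to [ -0.2 -86.2  -0.8]
```

View pics/scene5.png

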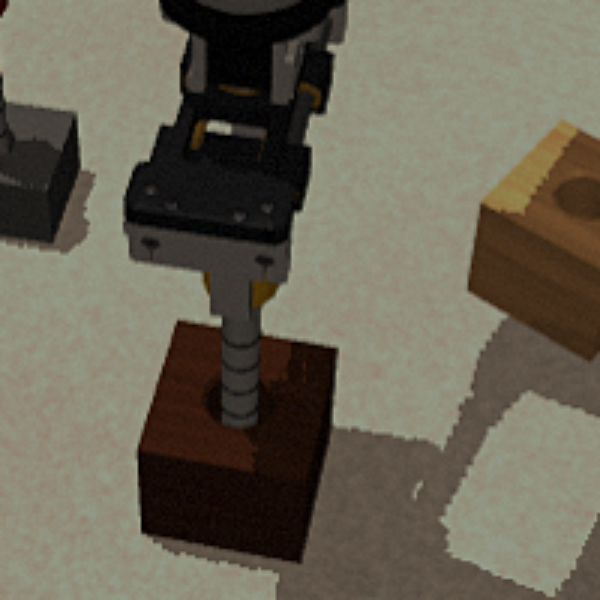

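Rod is inside the socket, cut by the near rim at crop (240,425), with no contact force. Now easing down to the floor.

jog_arm:
  linear:
    - [0,1.5,0]
    - [0,3,0]
    - [0,4,0]
    - [0,5,0]
    - [0,5,0]
    - [0,5,0]
  roll: [0,0,0,0,0,0]
  gripper: [1,1,1,1,1,1]

```text
t: 9.45
eef_pos: [661.0, -28.2, 193.4]
orientation: [-1.57, -0.07, 0.07]
ft_force: [0.4, -0.3, -2.2]
gripper_width: 37.7
```

jog_arm:
  linear:
    - [0,0.5,0]
    - [0,1,0]
    - [0,1.5,0]
    - [0,1.5,0]
  roll: [0,0,0,0]
  gripper: [1,1,1,1]

```text
t: 9.85
eef_pos: [661.0, -28.2, 191.8]
orientation: [-1.57, -0.07, 0.07]
ft_force: [-1.1, 0.2, -0.9]
gripper_width: 37.3
```

jog_arm:
  linear:
    - [0,0.5,0]
    - [0,1,0]
    - [0,1,0]
    - [0,1,0]
  roll: [0,0,0,0]
  gripper: [1,1,1,1]

```text
t: 10.25
eef_pos: [661.1, -28.2, 191.4]
orientation: [-1.57, -0.07, 0.07]
ft_force: [-0.6, -0.1, 2.0]
gripper_width: 37.5
```

jog_arm:
  linear:
    - [0,0.5,0]
    - [0,1,0]
    - [0,1,0]
    - [0,1,0]
  roll: [0,0,0,0]
  gripper: [1,1,1,1]

```text
t: 10.65
eef_pos: [661.2, -28.3, 191.4]
orientation: [-1.57, -0.071, 0.069]
ft_force: [-0.8, 1.2, 6.0]
gripper_width: 37.6
```

```bash
python3 st.py
```

```text
10.65 [661.2 -28.3 191.4] x [0.996 0.089 0.001] z [-0.089  0.996 -0.001] yawx 5.1 [-0.82  1.17  6.  ] 37.6 [-0.15  0.43  1.37 -0.    1.35 -0.24]
to [ -0.1 -93.6  -0.7]
```

Bottomed: force rises at constant z = 191.4, matching the predicted 191.4. Holding for more than 2 s.

jog_arm:
  linear:
    - [0,0,0]
    - [0,0,0]
    - [0,0,0]
    - [0,0,0]
    - [0,0,0]
    - [0,0,0]
    - [0,0,0]
    - [0,0,0]
  roll: [0,0,0,0,0,0,0,0]
  gripper: [1,1,1,1,1,1,1,1]

```text
t: 11.45
eef_pos: [661.2, -28.3, 191.3]
orientation: [-1.57, -0.071, 0.069]
ft_force: [-1.9, 0.2, 5.4]
gripper_width: 37.1
```

jog_arm:
  linear:
    - [0,0,0]
    - [0,0,0]
    - [0,0,0]
    - [0,0,0]
    - [0,0,0]
    - [0,0,0]
    - [0,0,0]
    - [0,0,0]
  roll: [0,0,0,0,0,0,0,0]
  gripper: [1,1,1,1,1,1,1,1]

```text
t: 12.25
eef_pos: [661.2, -28.3, 191.4]
orientation: [-1.57, -0.071, 0.069]
ft_force: [-0.9, 0.2, 6.4]
gripper_width: 37.7
```

jog_arm:
  linear:
    - [0,0,0]
    - [0,0,0]
    - [0,0,0]
    - [0,0,0]
    - [0,0,0]
    - [0,0,0]
    - [0,0,0]
    - [0,0,0]
  roll: [0,0,0,0,0,0,0,0]
  gripper: [1,1,1,1,1,1,1,1]

```text
t: 13.05
eef_pos: [661.2, -28.3, 191.4]
orientation: [-1.57, -0.071, 0.069]
ft_force: [-0.3, 0.2, 5.9]
gripper_width: 37.3
```

jog_arm:
  linear:
    - [0,0,0]
    - [0,0,0]
    - [0,0,0]
    - [0,0,0]
  roll: [0,0,0,0]
  gripper: [1,1,1,1]
  grip_force: 6

```text
t: 13.45
eef_pos: [661.4, -28.3, 191.2]
orientation: [-1.57, -0.071, 0.069]
ft_force: [-1.3, -0.0, 5.6]
gripper_width: 38.3
```

jog_arm:
  linear:
    - [0,0,0]
    - [0,0,0]
    - [0,0,0]
    - [0,0,0]
    - [0,0,0]
    - [0,0,0]
    - [0,0,0]
    - [0,0,0]
  roll: [0,0,0,0,0,0,0,0]
  gripper: [0.15,0.0,-0.2,-0.4,-0.6,-0.8,-1,-1]

```text
t: 14.25
eef_pos: [661.0, -28.2, 189.9]
orientation: [-1.57, -0.07, 0.07]
ft_force: [-1.0, 0.1, -0.8]
gripper_width: 91.6
```

jog_arm:
  linear:
    - [0,0,0]
    - [0,0,0]
    - [0,0,0]
    - [0,0,0]
  roll: [0,0,0,0]
  gripper: [-1,-1,-1,-1]

```text
t: 14.65
eef_pos: [661.0, -28.2, 190.0]
orientation: [-1.57, -0.07, 0.07]
ft_force: [-0.0, -0.2, -0.4]
gripper_width: 94.3
```

Run:
```python
from station import *; import cv2
c=capture("scene")
cv2.imwrite(f"pics/scene6.png",cv2.resize(c["pixels"][150:350,250:450,::-1],None,fx=3,fy=3))
```

```text
(no output)
```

View pics/scene6.png

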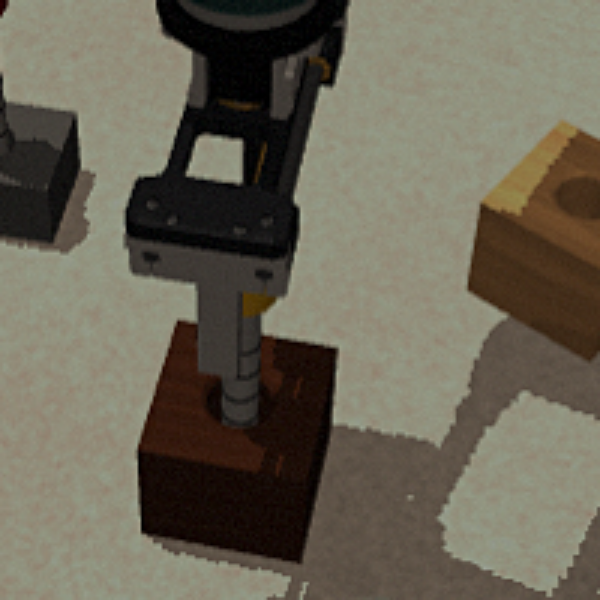

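Gauge stands upright between the open fingers (rod at crop (240,390)). Retreating straight up.

jog_arm:
  linear:
    - [0,-5,0]
    - [0,-15,0]
    - [0,-30,0]
    - [0,-50,0]
    - [0,-70,0]
    - [0,-90,0]
    - [0,-100,0]
    - [0,-100,0]
  roll: [0,0,0,0,0,0,0,0]
  gripper: [-1,-1,-1,-1,-1,-1,-1,-1]

```text
t: 15.5
eef_pos: [661.9, -28.3, 292.3]
orientation: [-1.571, -0.073, 0.067]
ft_force: [-0.1, 0.2, 0.6]
gripper_width: 94.3
```

jog_arm:
  linear:
    - [0,0,-10]
    - [0,0,-30]
    - [0,0,-60]
    - [0,0,-90]
    - [0,0,-120]
    - [0,0,-140]
    - [0,0,-150]
    - [0,0,-150]
  roll: [0,0,0,0,0,0,0,0]
  gripper: [-1,-1,-1,-1,-1,-1,-1,-1]

```text
t: 16.3
eef_pos: [674.1, -179.3, 289.0]
orientation: [-1.569, -0.067, 0.069]
ft_force: [-0.2, 0.4, -0.1]
gripper_width: 93.9
```

jog_arm:
  linear:
    - [0,0,0]
    - [0,0,0]
    - [0,0,0]
    - [0,0,0]
  roll: [0,0,0,0]
  gripper: [-1,-1,-1,-1]

```text
t: 16.7
eef_pos: [674.4, -176.6, 290.3]
orientation: [-1.57, -0.071, 0.071]
ft_force: [-0.2, -0.1, 0.5]
gripper_width: 94.0
```

```bash
python3 st.py
python3 - <<'E'
from station import *; import cv2
from h import *
c=capture("scene"); W=cloud(c)
cv2.imwrite(f"pics/scene7.png",c["pixels"][:,:,::-1])
for nm,x,y in(("yel",661,-28),("red",488.5,-239)):
    m=(np.hypot(W[...,0]-x,W[...,1]-y)<40)&(W[...,2]<215)
    p=W[m&(W[...,2]>150)]; top=np.percentile(p[:,2],97)
    q=p[p[:,2]>top-6]
    print(nm,"top",round(top,1),((q.min(0)+q.max(0))/2).round(1))
    for z in (100,120,140):
        p=W[m&(abs(W[...,2]-z)<8)]; print(z,len(p),np.median(p,0).round(1) if len(p) else "")
E
```

```text
16.7 [ 674.4 -176.6  290.3] x [0.996 0.09  0.   ] z [-0.09   0.996 -0.   ] yawx 5.2 [-0.19 -0.1   0.54] 94.0 [-0.36  0.44  1.09  0.    1.6  -0.45]
to [-1.000e-01  5.300e+00  1.482e+02]
yel top 200.6 [658.4 -27.6 198.3]
100 70 [667.  -24.9 100.3]
120 77 [666.9 -25.1 120.2]
140 89 [667.2 -25.2 139.5]
red top 191.1 [ 486.6 -231.5  189.3]
100 72 [ 494.7 -234.3  100.1]
120 77 [ 494.2 -234.1  119.9]
140 56 [ 494.7 -232.2  137.4]
```

View pics/scene7.png

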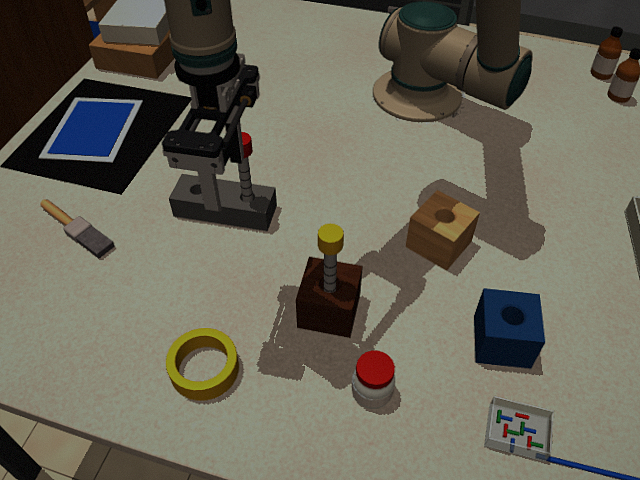

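The yellow gauge stands upright in the dark base, knob at (330,237), with its top at z ≈ 200 as expected (20 + 180). The red gauge at (245,145), partly hidden by the gripper, is in place and the robot touches nothing.

```bash
python3 -c "
from station import *
print(finish_job())"
```

```text
the job is handed in; nothing more can be done
None
```

I moved the yellow gauge from the grey rack into the dark base's socket, and it was standing upright there when I handed the job in at about 17 s.

- **Lowering:** The upward force rose to about 6 N while the tool stayed at z = 191.4, the height I predicted for touching the floor. I held it there for over 2 s, then eased the grip, opened the fingers and backed the arm away.
- **Yellow gauge:** In the last scene picture its knob top is at z ≈ 200, matching the 20 mm floor plus 180 mm of gauge. The rod is vertical to within the measurement noise.
- **Red gauge:** It is still in its rack hole with its rod vertical. Its final knob centre read (486.6, -231.5) against about (488, -239) at the start. The gripper hid part of the knob in that view, so I don't take this as movement. I did not take a clear view to confirm it.
- **Socket position:** The two cameras' raw readings of the socket centre differed by about 5–6 mm. I used the average, and an overlay in both views agreed with it.

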